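Hang the basket on the photo stand and index it to the third click

TASK

We are photographing the shop's goods: hang the small basket by its tall handle on the hook arm of the click-stop photo stand while the stand is at its home stop, and let go of it. Then turn the stand counter-clockwise (seen from above) by the black knob on its top, not by pushing the arm or the basket, feeling three clicks to the third stop and not past it. Finish with the gripper still holding the knob at that stop and the basket hanging still from the arm for the picture, and do not disturb the other goods on the table.

Things in the scene. Friction and masses are not known exactly. Their poses are not given: they have to be found in the camera images.
- basket: Small round wicker basket with a tall rigid handle: 116 mm across the rim, 65 mm tall to the rim, 146 mm with the handle, about 0.13 kg (varies). Origin: centre of its underside, z up. The handle, a flat cane band, arches over it in its y-z plane, 114 mm wide outside; the opening under it looks along the basket's x and is 75 mm high above the rim.
- basket_bar (a point): Middle (peak) of the top of the basket's handle, 143 mm above the basket's underside; axes as the basket. From here the band, 16 mm wide (x) and 6 mm thick, falls straight to either side by 13 mm in 46 mm along y (a shallow gable). It can be pinched across its 16 mm width from above some 32 mm to one side of the peak, where it lies 9 mm lower, leaving the peak free for the hook arm.
- index (a joint): Angle of the photo stand's turning head (hook arm and knob in one piece), rad: 0 = home stop, where it starts; grows counter-clockwise seen from above. Spring clicks every 20 degrees: stops at 0.349, 0.698, 1.047 (third) ... sixth; end pegs outside home and sixth. Leaving a stop takes up to 0.3 N m; past half-way the head snaps into the next stop. Else nearly no friction.
- hook_seat (a point): Top of the level round bar of the hook arm, midway between collar and upturned tip, 220 mm above the table, 140 mm from the stand's axis. x runs along the arm towards the tip, z up. The collar (20 mm across) ends 23 mm inside this point; the tip begins 22 mm outside, leans out to 36 mm and rises 15 mm above it. Below are only the stand's foot and goods up to 46 mm tall.
- hook_arm: Hook arm of the stand: a 10 mm round steel bar that sticks out level from the head with an upturned tip, and turns with the knob. Origin on the stand's upright axis, 215 mm above the table; x along the arm towards its tip. The stand's foot is 160 mm across, 14 mm high. A basket hung here swings when the arm turns, and takes up to about 7 s to hang still again.
- knob_grip (a point): Point on the stand's upright axis at the height to grip its black fluted round knob, 262 mm above the table. The knob is 50 mm across and reaches from 241 to 279 mm above the table; the hook arm passes 21 mm below its underside. x points along the hook arm. It can be gripped from above at any yaw.
- knob: The same knob on top of the stand; its origin lies on the axis, 215 mm above the table.
- mug: Bystander, not to be disturbed: painted clay mug with a side handle, 76 mm wide, 88 mm tall. Origin: centre of its underside.
- mug_b: Bystander, not to be disturbed: second painted clay mug, the same size. Origin: centre of its underside.
- clay_bowl: Bystander, not to be disturbed: small open clay bowl, 94 mm wide, 38 mm tall, no handle. Origin: centre of its underside.
- round_basket: Bystander, not to be disturbed: low round basket WITHOUT a handle, 152 mm wide, 50 mm tall. Origin: centre of its underside.
- trinket_box: Bystander, not to be disturbed: closed wooden box 94 x 69 x 46 mm. Origin: centre of its underside.
- clay_pig: Bystander, not to be disturbed: clay piggy bank, about 85 mm long, 82 mm tall. Origin: centre of its underside.
- wood_doll: Bystander, not to be disturbed: turned wooden doll, 56 mm wide, 96 mm tall. Origin: centre of its underside.
Mind the look-alikes: they are no part of the job. There is more than one size of the basket; the job needs the middle-sized.

How it is judged:
By the outcome, as a careful person would: the job done as asked, in the order asked, and still so for the second after the job is handed in, while the arm keeps its last pose, push and grip.
It also fails if it takes over 72 s, if anything falls off the work surface, if the arm or the gripper's body presses on something with over 40 N, if the wrist force passes 120 N, or if a joint passes its speed limit or range.

ROBOT

A 6-joint arm with a two-finger parallel gripper is mounted at the origin on the work surface. World frame = base frame: x ahead of the robot, y to its left, z up, the work surface at z = 0. Lengths are in mm, angles in rad, forces in N, time in s.
With the tool pointing down it reaches from about 350 to 725 mm from the base axis. Payload 4.3 kg.
Tool frame: the origin (TCP) lies midway between the tips of the shut fingers; the grasp point (between the pads) lies 19 mm behind it; z points along the fingers, y is the direction in which the jaws open and shut (so a half turn about z gives the same grasp; the last joint's range is limited). The gripper opens to 85 mm and grips with 20 to 120 N. Pads are 22 mm wide; open, the fingers measure 114 mm over their backs; the gripper's body (76 mm by 85 mm) begins 54 mm behind the grasp point. The pads swing forward as they close: fully open they stand 13 mm farther back than shut.
Start: joints at [0.998, 0.377, 0.081, 1.274, 0, 1.46], TCP at [256.724, 514.548, 231.329] pointing down, gripper open.
Joint ranges: [-2.72, 2.72], [-0.84, 1.66], [-1.02, 1.22], [-1.77, 2.12], [-1.37, 1.28], [-3.14, 3.14]. Speed limits (rad/s): [2.57, 2.57, 3.14, 3.14, 3.14, 3.14].

INTERFACE

Orientations are given as [roll, pitch, yaw] about the fixed x, y, z axes, in that order (R = Rz(yaw) Ry(pitch) Rx(roll)).
In Python, from station import bot, imaging gives the robot as it stands.
- The arm moves only by the tool arm_command, never from a script. Its argument "rows" is a list of rows, each a list of 2 entries, a list of its own where there are three numbers: the shift along the tool's x, y, z in m, then the turn about the tool's z in rad. In form: [[[x, y, z], yaw], ...]. A call has 1 to 10 rows; each row is the pose to reach, as a shift and turn from the pose commanded when the call began, along the tool's axes at that moment; what a row does not reach only later rows make up. A row lasts 1/12 s, in which the tool goes at most 41.7 mm and 7.16 degrees, less where a joint would pass 70% of its speed; a pose out of reach is approached as far as the arm can. A call with a gripper value outside its range is refused whole. "claw" is the finger opening in m, from 0 to 0.0854, set as the call begins (left out, the last holds). The fingers move at their own pace and stop on an object; "squeeze" is the grip in N (left out, the last holds). Time passes only in rows, so rows that repeat a pose let the fingers close. It gives the time, the measured TCP pose, the force and the opening at its end, in the units of the state.
- bot.read_state(): the state, without advancing time (a new reading comes with each control period).
- imaging.get_image(name): name is "scene" or "side" or "wrist"; returns (picture, depth): 420x560x3 uint8, red, green, blue; 420x560 float32, mm along the optical axis (not along the pixel's ray), 0 where there is no reading.
- imaging.camera_params(name): a dict with "camera_matrix" (3x3 intrinsics, pixels), "origin" and "rotation" of the camera in the world; the wrist camera has in their place "T_tool_cam" (4x4, takes a point from camera to tool coordinates, whose origin is the TCP and whose axes are the flange's). Camera axes: x right, y up, looking along -z (the intrinsics and any distortion apply to the point x, -y, -z); pixel columns grow to the right and rows downward; lengths in mm; the calibration is good to about 2 mm. A picture is of the moment at which its call begins: read the wrist's pose just before it. camera_params takes no time and is no camera call.
- bot.job_done(): hands the job in, once; it reports no verdict.
The state is a dict: "time": time; "q": joint angles; "qvel": joint speeds; "joint_efforts": joint torques, N m; "tool_pos": TCP position; "tool_rot": TCP orientation; "ft_force": force on the tool from outside, world axes, zero at the start; "wrist_torque": the same for the moment, N m; "width": opening from 0.0 (shut) to 1.0 (fully open).
Only numpy, scipy, OpenCV 4.12 (cv2) and the standard library are available. Lean on these libraries where they do the work, as an engineer would, in place of code of your own. Each camera call takes 0.05 s, during which the arm holds its last target.

## Working session

There is one attempt and no reset: what is moved stays moved. The work goes in short steps, Python scripts to look and compute and a tool call to move; the robot and the scene stay as the last step left them, time stands still between calls to the robot, and variables do not carry over. Pictures are saved under pics/ and viewed, and the job is handed in when it is done.

Besides the shell and the picture viewer there is one more tool, called after "Emit:" by a JSON object that holds its "method" and its "body", one argument or row to a line. arm_command: Moves the arm, as the interface text tells. Its arguments: {"type":"object","properties":{"rows":{"type":"array","items":{"type":"array"}},"claw":{"type":"number"},"squeeze":{"type":"number"}},"required":["rows"]}

```bash
ls; mkdir -p pics
cat > h.py <<'E'
import numpy as np,cv2
from station import bot,imaging
def snap(name,tag):
    st=bot.read_state()
    im,d=imaging.get_image(name)
    cv2.imwrite(f'pics/{tag}.png',im[:,:,::-1]); np.savez(f'pics/{tag}.npz',im=im,d=d,pos=st['tool_pos'],rot=st['tool_rot'])
    return im,d,st
E
python3 - <<'E'
from h import *
for n in('scene','side','wrist'):
    im,d,st=snap(n,n+'0'); p=imaging.camera_params(n)
    print(n,{k:np.round(v,4).tolist() if not isinstance(v,str) else v for k,v in p.items()})
print(bot.read_state())
E
```

```text
pics
scene {'camera_matrix': [[531.579, 0.0, 279.2277], [0.0, 531.579, 217.1269], [0.0, 0.0, 1.0]], 'origin': [1712.4242, 730.4444, 1114.1552], 'rotation': [0.9849, 0.0143, 2.1262]}
side {'camera_matrix': [[400.9151, 0.0, 280.705], [0.0, 400.9151, 209.4998], [0.0, 0.0, 1.0]], 'origin': [336.3257, -889.6314, 807.7144], 'rotation': [0.9477, -0.0207, -0.1887]}
wrist {'camera_matrix': [[330.7636, 0.0, 280.9348], [0.0, 330.7636, 212.4186], [0.0, 0.0, 1.0]], 'T_tool_cam': [[0.0003, 0.9482, 0.3176, 81.6357], [1.0, -0.0005, 0.0004, -0.0381], [0.0005, 0.3176, -0.9482, -142.4638], [0.0, 0.0, 0.0, 1.0]]}
{'time': 0.15, 'q': array([9.97698206e-01, 3.77952393e-01, 7.99693537e-02, 1.27438595e+00,
       8.56351162e-06, 1.46051878e+00]), 'qvel': array([-0.00071573, -0.00210648,  0.00490228, -0.0011728 ,  0.00092603,
       -0.00098909]), 'joint_efforts': array([ 1.12907281e-03, -4.64034963e+01,  2.70170045e+01,  1.38614624e-02,
       -1.21621783e-04,  2.41391973e-06]), 'tool_pos': array([256.44171098, 514.11288242, 230.55704148]), 'tool_rot': array([-3.14003049e+00, -1.81588996e-04,  2.67877193e+00]), 'ft_force': array([-0.41319721, -0.4155207 , -0.51404044]), 'wrist_torque': array([-0.00700949,  0.06146476, -0.02890999]), 'width': 0.9975133495002468}
```

View pics/scene0.png

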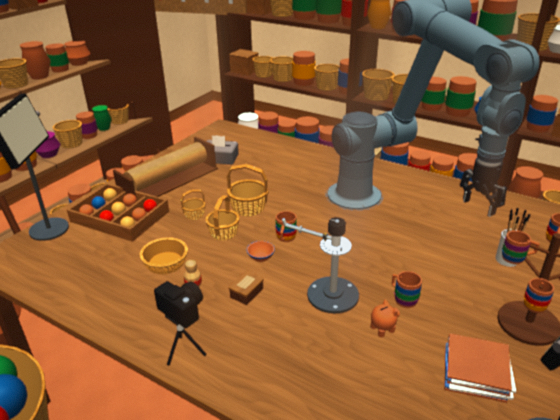

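View pics/side0.png

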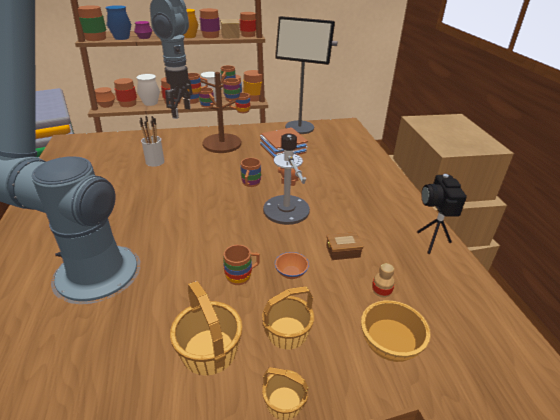

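View pics/wrist0.png

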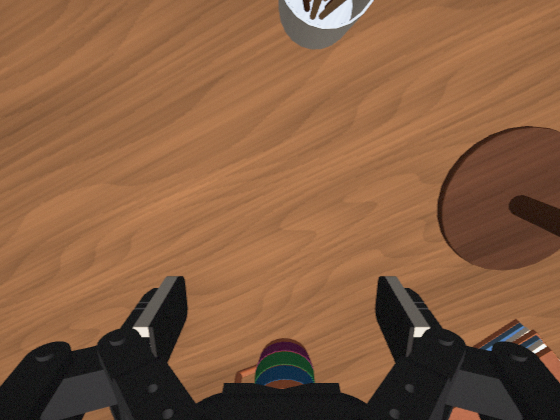

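Handled baskets in the side view: large at (206,330), middle at (288,318), small at (285,393). The low basket without a handle is at (395,328). The middle one at (288,318) should be the 116 mm one, so I'll measure and crop it.

```bash
cat >> h.py <<'E'
from scipy.spatial.transform import Rotation as Ro
def pose(rpy): return Ro.from_euler('xyz',rpy).as_matrix()
def cloud(name,tag):
    z=np.load(f'pics/{tag}.npz');d=z['d'];p=imaging.camera_params(name);K=np.array(p['camera_matrix'])
    v,u=np.mgrid[0:420,0:560]
    P=np.stack([(u-K[0,2])/K[0,0]*d,-(v-K[1,2])/K[1,1]*d,-d],-1).astype(float)
    if name=='wrist':
        T=np.array(p['T_tool_cam']);P=P@T[:3,:3].T+T[:3,3];P=P@pose(z['rot']).T+z['pos']
    else: P=P@pose(p['rotation']).T+np.array(p['origin'])
    P[d==0]=np.nan
    return P,z['im']
def crop(im,tag,u0,v0,u1,v1,s):
    c=cv2.resize(im[v0:v1,u0:u1,::-1],None,fx=s,fy=s,interpolation=cv2.INTER_CUBIC);cv2.imwrite(f'pics/{tag}.png',c)
E
python3 - <<'E'
from h import *
np.set_printoptions(precision=1,suppress=True)
P,im=cloud('side','side0')
for n,u,v in[('table',400,380),('table',220,230),('big',210,300),('mid top',300,295),('small',286,378),('knob',289,140),('foot',305,215),('tip',303,178),('mug',238,252),('bowl',291,265),('box',345,241),('doll',386,270),('pig',290,180),('mugb',251,165),('low',395,330)]: print(n,P[v,u])
crop(im,'c1',150,230,440,420,2.7)
crop(im,'c2',250,120,330,230,5)
P,im=cloud('scene','scene0')
for n,u,v in[('table',120,300),('knob',337,222),('tip',286,226),('pig',384,318),('mugb',408,285),('mug',286,222),('midtop',222,210)]: print(n,P[v,u])
crop(im,'c3',160,150,440,345,2.8)
E
```

```text
table [ 700.5 -457.7    1.9]
table [350.1 126.2   4.5]
big [ 304.8 -154.8   -2.8]
mid top [ 542.1 -177.3   -3.5]
small [ 452.3 -427.3   31.7]
knob [578.  184.  275.1]
foot [634.1 149.3  13.5]
tip [586.8  29.8 233.6]
mug [391.7 -51.   60.9]
bowl [539.2 -72.9   8.8]
box [707.6 -39.3  47.3]
doll [ 755.2 -213.2   88.8]
pig [589.1 197.4 125.4]
mugb [490.8 435.5  56.8]
low [ 742.5 -334.7    6. ]
table [ 936.8 -349.5   -1.6]
knob [585.7 207.6 277.2]
tip [595.   45.7 212.4]
pig [661.9 400.6  68.8]
mugb [454.5 397.   32.5]
mug [585.8  40.2 219.6]
midtop [ 434.3 -328.4   57.5]
```

View pics/c1.png

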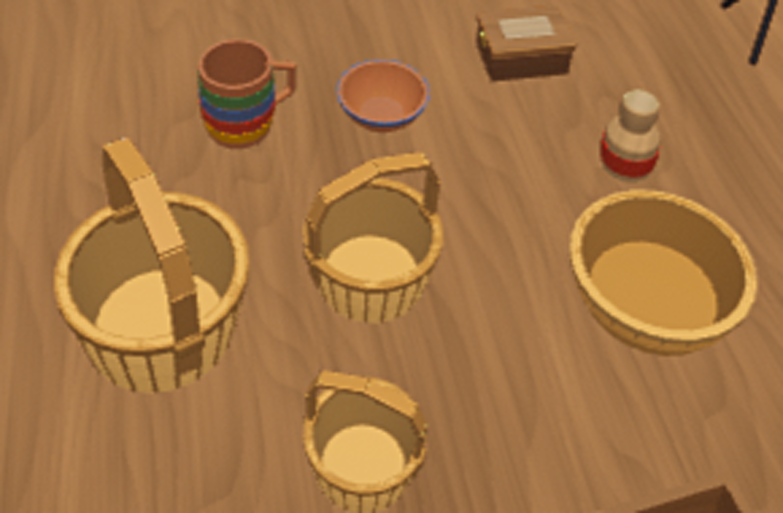

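View pics/c2.png

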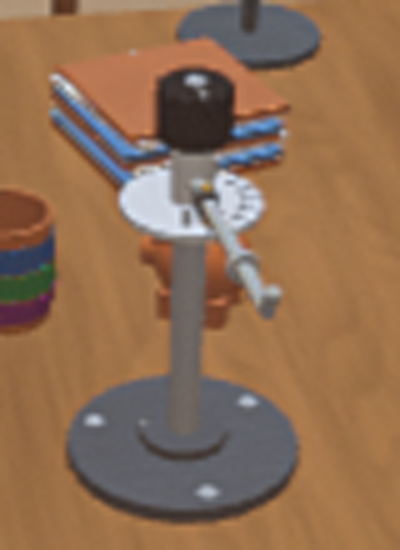

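View pics/c3.png

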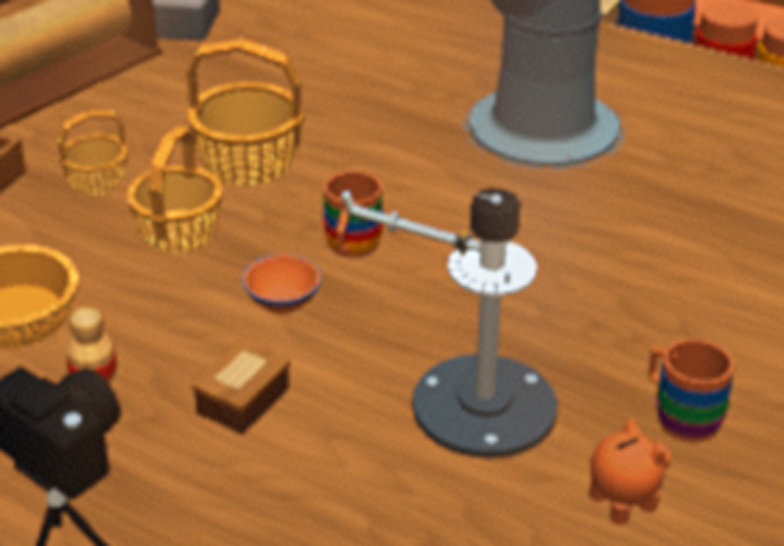

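The crop shows the middle basket at side (288,318), with its handle spanning roughly left to right, between the larger basket at left and the smaller one below. Now I'll fit the geometry from both clouds.

Run:
```python
from h import *
np.set_printoptions(precision=1,suppress=True)
for n in('side','scene'):
    P,im=cloud(n,n+'0'); Q=P.reshape(-1,3)
    near=lambda c,r:np.hypot(Q[:,0]-c[0],Q[:,1]-c[1])<r
    # table bias
    t=Q[near((560,-60),500)&(abs(Q[:,2])<12)]; A=np.c_[t[:,:2],np.ones(len(t))]; print(n,'table plane',np.linalg.lstsq(A,t[:,2],rcond=None)[0],np.median(t[:,2]))
    m=near((500,-240),110)&(Q[:,2]>90)&(Q[:,2]<170); h=Q[m]
    if len(h)>5:
        c=h.mean(0); w,V=np.linalg.eigh(np.cov(h[:,:2].T)); print('handle',len(h),c,h.min(0),h.max(0),'dir',V[:,1],np.degrees(np.arctan2(V[1,1],V[0,1])))
    m=near((500,-240),110)&(Q[:,2]>56)&(Q[:,2]<72); r=Q[m]; 
    print('rim',len(r),r.min(0),r.max(0),np.median(r,0))
    k=Q[near((585,195),60)&(Q[:,2]>245)&(Q[:,2]<285)]; print('knob',len(k),k.min(0),k.max(0)); top=k[k[:,2]>270]; print(' top mean',top.mean(0), top.min(0),top.max(0))
    a=Q[near((585,195),190)&(~near((585,195),60))&(Q[:,2]>200)&(Q[:,2]<245)]; print('arm',len(a)); 
    if len(a): 
        w,V=np.linalg.eigh(np.cov(a[:,:2].T));print(a.mean(0),a.min(0),a.max(0),V[:,1])
    f=Q[near((600,200),110)&(Q[:,2]>8)&(Q[:,2]<22)]; print('foot',f.min(0),f.max(0))
```

```text
side table plane [-0.   0.   0.9] 0.1396544717201209
handle 424 [ 474.3 -297.   129.6] [ 423.  -319.5   90.3] [ 541.8 -270.8  146.6] dir [-1.  -0.3] -164.49712397085912
rim 402 [ 422.3 -349.7   56.1] [ 542.4 -236.7   72. ] [ 509.9 -305.2   64.3]
knob 238 [555.8 175.7 245. ] [603.9 220.1 283.6]
 top mean [578.8 194.9 277.4] [556.7 176.4 270.3] [603.9 220.1 283.6]
arm 97
[585.9  75.2 220.1] [577.2  27.7 206.5] [596.1 131.4 233.6] [-0.1  1. ]
foot [500.1 122.    8.1] [659.1 282.9  21.9]
scene table plane [ 0. -0. -2.] -1.7319530807021692
handle 160 [ 495.1 -285.1  122.4] [ 423.2 -312.4   90.4] [ 545.5 -266.1  148.4] dir [-1.  -0.3] -164.44728176131966
rim 205 [ 421.8 -347.2   56.1] [ 549.9 -228.4   71.9] [ 496.6 -281.1   62.2]
knob 282 [558.  183.2 245.2] [610.3 231.2 281.7]
 top mean [587.2 207.7 276.1] [558.  183.2 270.2] [609.3 230.4 281.7]
arm 128
[592.9  81.2 217.5] [582.2  27.9 204.2] [602.1 133.1 236.1] [-0.  1.]
foot [503.1 126.8   8. ] [665.8 287.2  21.9]
```

```bash
cat >> h.py <<'E'
def delta(x,y,z,yawdeg):
    s=bot.read_state();R=pose(s['tool_rot']);d=R.T@(np.array([x,y,z])-s['tool_pos'])/1000
    yaw=np.arctan2(R[1,0],R[0,0]);dy=(np.radians(yawdeg)-yaw+np.pi)%(2*np.pi)-np.pi
    print('pos',np.round(s['tool_pos'],1),'yaw',round(np.degrees(yaw)%360,2),'tilt',np.round(np.degrees([R[2,0],R[2,1]]),2),'t',round(s['time'],2),'F',np.round(s['ft_force'],1),'w',round(s['width']*85.4,1))
    print('rows shift',np.round(d,4).tolist(),'turn',round(-dy,4))
E
python3 -c "
from h import *
delta(470,-250,300,195.5)"
```

```text
pos [256.4 514.1 230.6] yaw 153.48 tilt [ 0.01 -0.09] t 0.15 F [-0.4 -0.4 -0.5] w 85.2
rows shift [-0.5322, -0.5885, -0.0686] turn -0.7333
```

Emit:
{"method": "arm_command", "body": {
  "rows": [
    [[-0.03,-0.03,-0.03],-0.1],
    [[-0.06,-0.06,-0.06],-0.2],
    [[-0.09,-0.09,-0.07],-0.3],
    [[-0.12,-0.12,-0.07],-0.4],
    [[-0.145,-0.15,-0.07],-0.5],
    [[-0.17,-0.18,-0.07],-0.6],
    [[-0.195,-0.21,-0.07],-0.7],
    [[-0.22,-0.24,-0.07],-0.73],
    [[-0.245,-0.27,-0.07],-0.73],
    [[-0.27,-0.295,-0.07],-0.73]
  ],
  "claw": 0.05
}}

```text
time: 0.98
tool_pos: [364.4, 133.1, 301.3]
tool_rot: [3.141, 0.0, -2.874]
ft_force: [1.0, 0.2, 0.2]
width: 0.585
```

```bash
python3 -c "
from h import *
delta(470,-250,300,195.5)"
```

```text
pos [364.4 133.1 301.3] yaw 195.36 tilt [-0.    0.01] t 0.98 F [1.  0.2 0.2] w 50.0
rows shift [-0.0003, -0.3974, 0.0012] turn -0.0025
```

Emit:
{"method": "arm_command", "body": {
  "rows": [
    [[0,-0.04,0],0],
    [[0,-0.08,0],0],
    [[0,-0.12,0],0],
    [[0,-0.16,0],0],
    [[0,-0.2,0],0],
    [[0,-0.24,0],0],
    [[0,-0.28,0],0],
    [[0,-0.32,0],0],
    [[0,-0.36,0],0],
    [[0,-0.385,0],0]
  ]
}}

```text
time: 1.82
tool_pos: [467.0, -240.0, 300.5]
tool_rot: [-3.141, -0.001, -2.877]
ft_force: [1.6, -0.4, 0.3]
width: 0.586
```

Emit:
{"method": "arm_command", "body": {
  "rows": [
    [[0,0,0],0],
    [[0,0,0],0],
    [[0,0,0],0]
  ]
}}

```text
time: 2.07
tool_pos: [466.3, -235.7, 301.0]
tool_rot: [3.14, -0.001, -2.874]
ft_force: [0.2, -0.2, 0.2]
width: 0.584
```

Run:
```python
from h import *
np.set_printoptions(precision=1,suppress=True)
snap('wrist','w1')
P,im=cloud('wrist','w1');Q=P.reshape(-1,3)
near=lambda c,r:np.hypot(Q[:,0]-c[0],Q[:,1]-c[1])<r
m=near((482,-290),75)&(Q[:,2]>100)&(Q[:,2]<165);h=Q[m]
print(len(h),h.min(0),h.max(0));
w,V=np.linalg.eigh(np.cov(h[:,:2].T));print(h.mean(0),np.degrees(np.arctan2(V[1,1],V[0,1])))
r=Q[near((482,-290),75)&(abs(Q[:,2]-62)<8)];print(r.min(0),r.max(0))
print('table',np.median(Q[abs(Q[:,2])<12][:,2]))
delta(513,-281,112,195.5)
```

```text
1981 [ 425.5 -316.8  100.1] [ 541.6 -269.5  147. ]
[ 474.9 -295.3  135.8] -163.81612840260792
[ 423.2 -353.2   54. ] [ 543.7 -233.6   69.9]
table -0.08271450054286333
pos [ 466.3 -235.2  301.3] yaw 195.36 tilt [0.  0.1] t 2.12 F [-0.2 -0.2 -0.4] w 50.1
rows shift [-0.0329, -0.0567, 0.1892] turn -0.0024
```

View pics/w1.png

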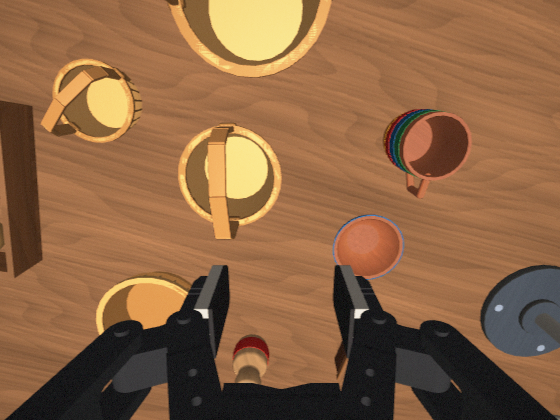

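Run:
```python
from h import *
np.set_printoptions(precision=1,suppress=True)
P,im=cloud('wrist','w1');Q=P.reshape(-1,3)
h=Q[(np.hypot(Q[:,0]-483,Q[:,1]+293)<75)&(Q[:,2]>122)&(Q[:,2]<152)]
w,V=np.linalg.eigh(np.cov(h[:,:2].T));e=V[:,1]*np.sign(V[0,1]);c=h[:,:2].mean(0)
print(np.degrees(np.arctan2(e[1],e[0])),c)
n=np.array([-e[1],e[0]]);s=(h[:,:2]-[483,-293])@e;t=(h[:,:2]-[483,-293])@n
for a in range(-60,61,10):
    k=(s>=a)&(s<a+10)
    if k.sum()>5: print(a+5,k.sum(),'t %.1f..%.1f'%tuple(np.percentile(t[k],[3,97])),'z',np.percentile(h[k,2],[20,50,80]))
r=Q[(np.hypot(Q[:,0]-483,Q[:,1]+293)<75)&(abs(Q[:,2]-64)<5)]
from scipy.optimize import least_squares
hull=cv2.convexHull(r[:,:2].astype(np.float32))[:,0]
print(cv2.minEnclosingCircle(hull))
crop(im,'w1c',160,100,300,260,4)
```

```text
16.10928161364715 [ 478.  -294.5]
-55 33 t -7.6..6.8 z [122.8 123.8 124.9]
-45 214 t -7.9..7.4 z [129.  132.3 133.6]
-35 192 t -7.7..7.3 z [134.6 135.5 136.6]
-25 200 t -7.7..7.4 z [137.3 138.4 139.3]
-15 205 t -8.0..7.4 z [140.1 141.2 142.4]
-5 201 t -8.3..7.2 z [143.  144.1 144.9]
5 162 t -7.6..7.3 z [143.9 144.8 145.5]
15 160 t -7.9..7.2 z [141.2 142.  142.9]
25 151 t -8.0..7.2 z [138.3 139.1 140.2]
35 140 t -7.8..7.2 z [135.3 136.3 137.4]
45 128 t -8.0..7.2 z [132.  133.4 134.6]
((483.9742126464844, -293.1829833984375), 61.635581970214844)
```

View pics/w1c.png

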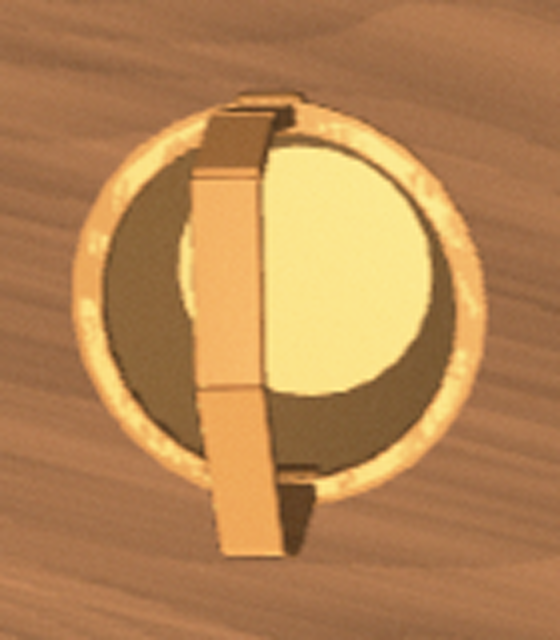

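Measured peak is at about (484,-293,144), band direction 16.1°, width about 15 mm, height 144 mm: this is the middle basket. I'll grip at +32 mm along the band.

```bash
python3 -c "
from h import *
delta(514.7,-284,112,196.1)"
```

```text
pos [ 466.3 -235.2  301.3] yaw 195.36 tilt [0.02 0.06] t 2.12 F [-0.2 -0.2 -0.4] w 50.1
rows shift [-0.0338, -0.06, 0.1892] turn -0.0129
```

Emit:
{"method": "arm_command", "body": {
  "rows": [
    [[-0.017,-0.03,0.01],-0.013],
    [[-0.0338,-0.06,0.03],-0.013],
    [[-0.0338,-0.06,0.06],-0.013],
    [[-0.0338,-0.06,0.09],-0.013],
    [[-0.0338,-0.06,0.12],-0.013],
    [[-0.0338,-0.06,0.145],-0.013],
    [[-0.0338,-0.06,0.165],-0.013],
    [[-0.0338,-0.06,0.175],-0.013],
    [[-0.0338,-0.06,0.175],-0.013],
    [[-0.0338,-0.06,0.175],-0.013]
  ]
}}

```text
time: 2.95
tool_pos: [515.3, -284.4, 126.9]
tool_rot: [3.141, 0.0, -2.86]
ft_force: [0.2, 0.3, -0.6]
width: 0.588
```

```bash
python3 -c "
from h import *
snap('wrist','w2')
delta(514.7,-284,112,196.1)"
```

```text
pos [ 516.  -285.2  127.9] yaw 196.11 tilt [-0.08 -0.08] t 3.0 F [ 0.2 -0.   0.1] w 49.9
rows shift [0.0009, 0.0015, 0.0159] turn 0.0001
```

View pics/w2.png

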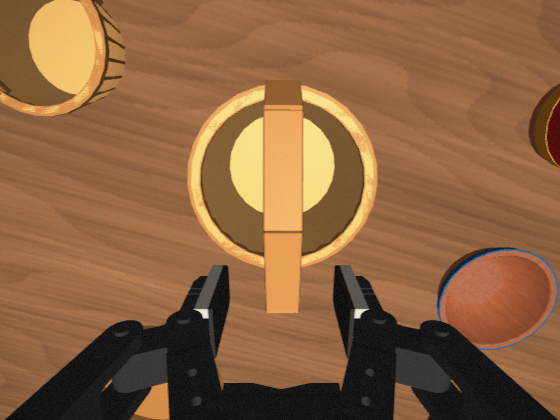

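The band (column 283) is centred between the pads at 230 and 334. I'll descend and grip.

Emit:
{"method": "arm_command", "body": {
  "rows": [
    [[0.001,0,0.008],0],
    [[0.001,0,0.015],0],
    [[0.001,0,0.015],0],
    [[0.001,0,0.015],0]
  ]
}}

```text
time: 3.33
tool_pos: [513.9, -285.5, 111.0]
tool_rot: [3.141, -0.0, -2.862]
ft_force: [-0.4, -0.2, 0.0]
width: 0.59
```

Emit:
{"method": "arm_command", "body": {
  "rows": [
    [[0,0,0],0],
    [[0,0,0],0],
    [[0,0,0],0],
    [[0,0,0],0],
    [[0,0,0],0],
    [[0,0,0],0],
    [[0,0,0],0],
    [[0,0,0],0]
  ],
  "claw": 0.005,
  "squeeze": 50
}}

```text
time: 4.0
tool_pos: [514.5, -285.6, 111.6]
tool_rot: [-3.141, 0.001, -2.861]
ft_force: [0.4, 1.2, 1.5]
width: 0.178
```

Emit:
{"method": "arm_command", "body": {
  "rows": [
    [[0,0,-0.01],0],
    [[0,0,-0.03],0],
    [[0,0,-0.05],0],
    [[0,0,-0.08],0],
    [[0,0,-0.11],0],
    [[0,0,-0.115],0],
    [[0,0,-0.115],0],
    [[0,0,-0.115],0]
  ]
}}

```text
time: 4.67
tool_pos: [514.2, -285.7, 226.0]
tool_rot: [-3.142, -0.0, -2.861]
ft_force: [0.1, 0.2, -2.5]
width: 0.173
```

```bash
python3 -c "
from h import *
snap('wrist','w3');snap('side','s3')
delta(514.7,-284,112,196.1)"
```

```text
pos [ 513.2 -285.   224.4] yaw 196.05 tilt [0.12 0.15] t 4.77 F [-0.3 -0.4 -1.4] w 14.7
rows shift [-0.0019, 0.0003, 0.1124] turn -0.0008
```

View pics/w3.png

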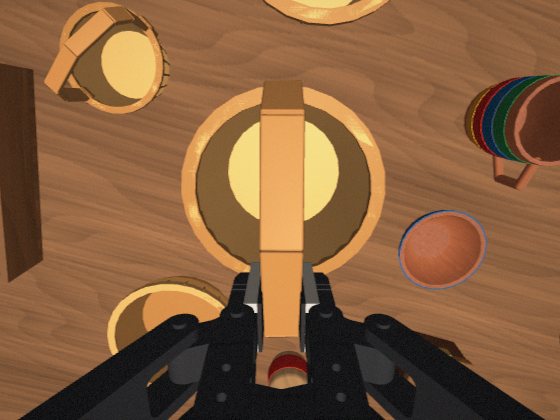

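View pics/s3.png

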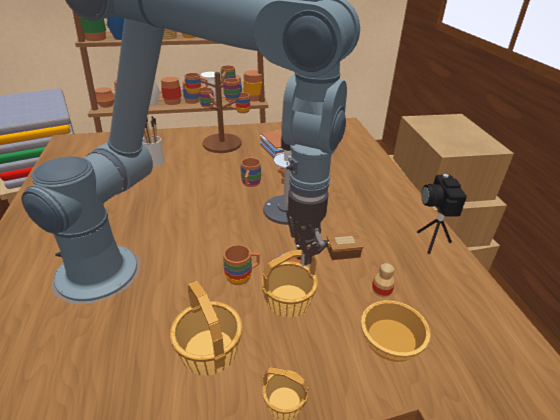

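The basket is held level and clear at the new height. I'll carry it to the pre-insertion pose beyond the arm tip.

```bash
python3 -c "
from h import *
delta(617,-20,226,182)"
```

```text
pos [ 513.2 -285.   224.4] yaw 196.05 tilt [0.12 0.15] t 4.77 F [-0.3 -0.4 -1.4] w 14.7
rows shift [-0.173, 0.226, -0.0014] turn 0.2453
```

Emit:
{"method": "arm_command", "body": {
  "rows": [
    [[-0.01,0.013,0],0.02],
    [[-0.028,0.036,0],0.05],
    [[-0.05,0.065,0],0.09],
    [[-0.073,0.095,0],0.13],
    [[-0.096,0.125,0],0.17],
    [[-0.119,0.155,0],0.2],
    [[-0.14,0.183,0],0.22],
    [[-0.157,0.205,0],0.235],
    [[-0.168,0.22,0],0.245],
    [[-0.173,0.226,0],0.245]
  ]
}}

```text
time: 5.6
tool_pos: [617.4, -17.5, 224.1]
tool_rot: [3.14, -0.003, -3.103]
ft_force: [0.5, -0.4, -0.2]
width: 0.176
```

Emit:
{"method": "arm_command", "body": {
  "rows": [
    [[0,0,0],0],
    [[0,0,0],0],
    [[0,0,0],0]
  ]
}}

```text
time: 5.85
tool_pos: [617.3, -21.9, 225.6]
tool_rot: [-3.141, -0.001, -3.108]
ft_force: [0.5, -0.4, -1.7]
width: 0.172
```

Run:
```python
from h import *
snap('wrist','w4');snap('side','s4');snap('scene','c4')
delta(617,-20,226,182)
np.set_printoptions(precision=1,suppress=True)
P,im=cloud('wrist','w4');Q=P.reshape(-1,3)
a=Q[(abs(Q[:,0]-588)<30)&(Q[:,1]>30)&(Q[:,1]<190)&(Q[:,2]>195)&(Q[:,2]<245)]
for y in range(20,190,8):
    k=a[(a[:,1]>=y)&(a[:,1]<y+8)]
    if len(k)>5: print(y+4,len(k),'x',np.percentile(k[:,0],[5,50,95]),'z',np.percentile(k[:,2],[5,50,95]))
h=Q[(abs(Q[:,0]-588)<70)&(Q[:,1]>-50)&(Q[:,1]<10)&(Q[:,2]>225)&(Q[:,2]<280)]
for x in range(520,660,10):
    k=h[(h[:,0]>=x)&(h[:,0]<x+10)]
    if len(k)>5: print(x+5,len(k),'y',np.percentile(k[:,1],[5,50,95]),'z',np.percentile(k[:,2],[5,50,95]))
```

```text
pos [617.6 -21.9 226.3] yaw 181.91 tilt [ 0.01 -0.01] t 6.0 F [-0.8 -0.3 -1. ] w 14.7
rows shift [0.0006, 0.002, 0.0003] turn -0.0016
32 345 x [586.7 588.6 594.5] z [218.1 232.5 234.9]
40 225 x [586.3 587.7 593.2] z [214.3 219.3 227.5]
48 337 x [586. 589. 594.] z [215.1 218.9 220.3]
56 326 x [585.6 588.7 593.9] z [215.8 218.8 220.3]
64 345 x [585.1 588.2 593.5] z [214.7 218.9 220.2]
72 331 x [584.6 587.8 592.6] z [215.3 218.9 220.3]
80 334 x [584.2 587.2 592.4] z [215.5 218.8 220.3]
88 987 x [579.5 586.  596.3] z [210.8 220.7 224.6]
96 210 x [583.2 586.2 591. ] z [215.5 219.1 220.4]
104 328 x [582.9 585.9 591.1] z [215.5 218.7 220.5]
112 141 x [582.4 586.  591.6] z [214.1 218.6 220.1]
525 78 y [-31.1 -23.4 -17.4] z [225.2 226.  227.3]
535 1166 y [-31.6 -24.5 -17.5] z [228.4 239.2 245.8]
545 1343 y [-31.6 -24.5 -17.3] z [246.6 248.4 250.2]
555 1320 y [-31.3 -24.1 -17. ] z [249.5 251.2 252.9]
565 1316 y [-30.9 -23.8 -16.6] z [252.4 254.1 255.8]
575 1288 y [-30.7 -23.5 -16.4] z [255.2 256.9 258.7]
585 1167 y [-30.3 -23.3 -16.2] z [258.  259.4 260.5]
595 859 y [-30.2 -22.9 -15.8] z [256.4 258.  259.4]
605 4951 y [-40.6 -13.5   6.1] z [238.4 266.7 278.9]
615 2375 y [-48.7 -29.    2.9] z [238.5 255.1 279.5]
625 1031 y [-31.5 -22.  -12.3] z [248.3 250.9 278. ]
635 203 y [-28.5 -22.  -14.9] z [245.2 247.5 248.4]
```

View pics/w4.png

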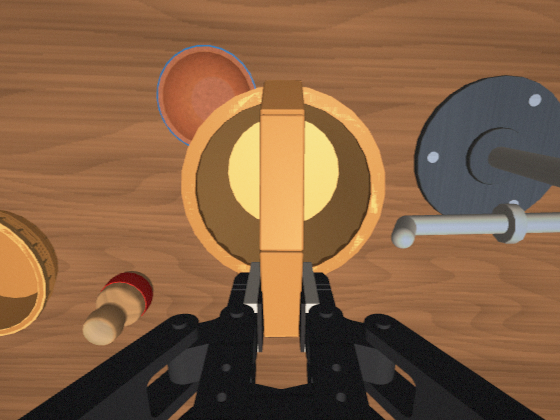

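View pics/s4.png

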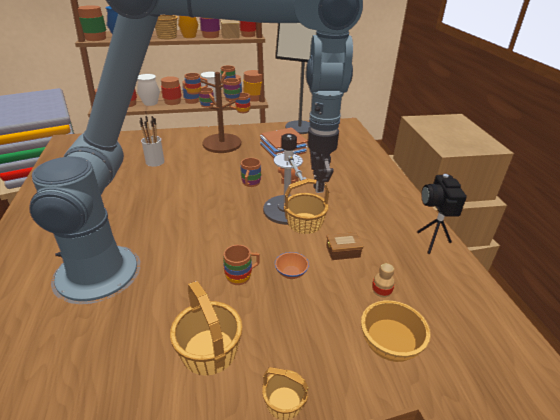

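View pics/c4.png

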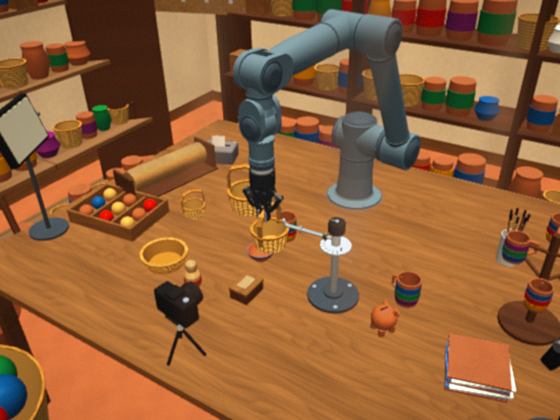

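The wrist view shows the arm, tip at (403,233) and collar at (512,222), and the band from (282,110) to (282,250). In one frame the peak is at (588,-23,260), the arm centreline is x≈589 at y=64 with a 3° slant, and the seat is at y≈64. The band is well above the tip at 235, so I can slide straight in.

```bash
python3 -c "
from h import *
delta(618.6,65.6,226,183)"
```

```text
pos [617.6 -21.9 226.3] yaw 181.91 tilt [ 0.01 -0.01] t 6.0 F [-0.8 -0.3 -1. ] w 14.7
rows shift [-0.0039, 0.0875, 0.0003] turn -0.019
```

Emit:
{"method": "arm_command", "body": {
  "rows": [
    [[-0.001,0.007,0],-0.01],
    [[-0.002,0.017,0],-0.019],
    [[-0.003,0.03,0],-0.019],
    [[-0.004,0.043,0],-0.019],
    [[-0.004,0.056,0],-0.019],
    [[-0.004,0.069,0],-0.019],
    [[-0.004,0.079,0],-0.019],
    [[-0.004,0.0875,0],-0.019],
    [[-0.004,0.0875,0],-0.019],
    [[-0.004,0.0875,0],-0.019]
  ]
}}

```text
time: 6.83
tool_pos: [618.8, 67.5, 226.3]
tool_rot: [-3.141, -0.0, -3.086]
ft_force: [0.4, 0.1, -1.5]
width: 0.172
```

Run:
```python
from h import *
snap('wrist','w5')
delta(618.6,65.6,195,183)
np.set_printoptions(precision=1,suppress=True)
P,im=cloud('wrist','w5');Q=P.reshape(-1,3)
a=Q[(abs(Q[:,0]-588)<40)&(Q[:,1]>20)&(Q[:,1]<200)&(Q[:,2]>195)&(Q[:,2]<236)]
for y in range(20,200,6):
    k=a[(a[:,1]>=y)&(a[:,1]<y+6)]
    if len(k)>5: print(y+3,len(k),'x',np.percentile(k[:,0],[5,50,95]),'z',np.percentile(k[:,2],[5,50,95]))
h=Q[(Q[:,0]<602)&(Q[:,0]>540)&(Q[:,1]>45)&(Q[:,1]<90)&(Q[:,2]>240)&(Q[:,2]<280)]
for x in range(540,605,10):
    k=h[(h[:,0]>=x)&(h[:,0]<x+10)]
    if len(k)>5: print(x+5,len(k),'y',np.percentile(k[:,1],[5,50,95]),'z',np.percentile(k[:,2],[5,50,95]))
```

```text
pos [618.9  67.  226.3] yaw 183.12 tilt [-0.   -0.02] t 6.88 F [ 1.6  0.1 -0.4] w 15.2
rows shift [0.0004, -0.0013, 0.0313] turn 0.0021
29 179 x [587.3 590.3 594.7] z [230.1 233.4 234.9]
35 405 x [586.7 589.3 594.6] z [220.5 230.4 234.7]
41 314 x [586.4 589.6 594.3] z [215.7 220.1 227.1]
47 268 x [586.1 589.6 613. ] z [215.6 219.1 234.2]
53 271 x [585.9 590.6 612.5] z [215.8 219.5 234.7]
59 13 x [608.3 608.5 609. ] z [230.5 233.4 235.5]
77 211 x [584.4 589.2 607.7] z [215.9 219.6 235.2]
83 383 x [580.9 587.3 611. ] z [214.1 219.3 234.2]
89 464 x [579.2 586.3 596. ] z [216.  223.2 225.3]
95 237 x [583.3 586.4 591.3] z [215.8 219.  220.3]
101 247 x [583.  586.2 591. ] z [215.5 218.9 220.3]
107 253 x [582.6 586.1 590.9] z [215.6 219.  220.4]
113 249 x [582.3 585.6 590.6] z [215.5 219.  220.2]
119 249 x [581.9 585.1 590.2] z [215.4 218.9 220.2]
125 249 x [581.7 585.  589.9] z [215.6 219.1 220.5]
131 248 x [581.4 584.5 589.6] z [215.4 218.9 220.3]
137 245 x [580.9 584.2 589. ] z [215.4 218.9 220.3]
143 254 x [580.6 583.9 588.8] z [215.9 218.9 220.3]
149 251 x [580.3 583.5 588.6] z [215.5 218.9 220.3]
155 310 x [578.7 582.8 588.1] z [196.  218.6 220.3]
161 1132 x [564.4 579.9 598.7] z [196.1 198.9 222.7]
167 1629 x [556.5 577.3 605.5] z [196.6 198.8 225.8]
173 1187 x [550.7 577.  612.7] z [196.7 198.  223.3]
179 1122 x [550.5 578.7 616.7] z [196.9 198.  219.7]
185 1392 x [550.8 578.6 618.8] z [196.8 198.  219.7]
191 2598 x [553.8 577.8 617.1] z [197.1 205.6 228. ]
197 1331 x [550.9 570.5 622.2] z [196.9 198.  214.4]
545 1331 y [56.3 63.4 70.4] z [245.5 248.5 250.3]
555 1335 y [56.7 63.9 71.1] z [249.6 251.4 253.1]
565 1314 y [57.2 64.5 71.6] z [252.5 254.2 256. ]
575 1291 y [57.7 64.8 72.1] z [255.3 257.1 258.7]
585 1219 y [58.3 65.3 72.5] z [258.2 259.7 261. ]
595 878 y [58.7 65.9 73.1] z [257.5 259.  260.6]
605 163 y [59.2 66.4 73. ] z [256.4 257.3 258.2]
```

View pics/w5.png

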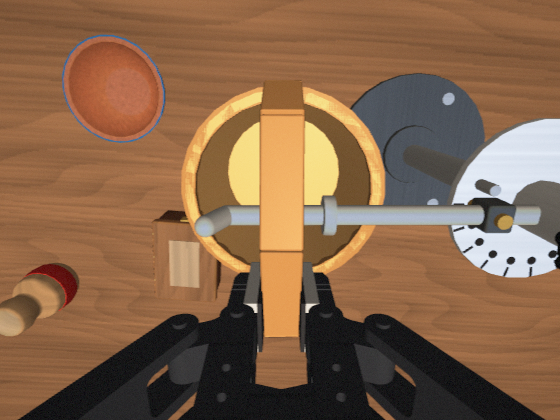

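The peak (588.8, 65.4) sits over the arm (589.2), midway between tip and collar. I'll lower it.

Emit:
{"method": "arm_command", "body": {
  "rows": [
    [[0,-0.001,0.006],0],
    [[0,-0.001,0.014],0],
    [[0,-0.001,0.022],0],
    [[0,-0.001,0.028],0],
    [[0,-0.001,0.03],0],
    [[0,-0.001,0.031],0],
    [[0,-0.001,0.031],0],
    [[0,-0.001,0.031],0]
  ]
}}

```text
time: 7.55
tool_pos: [619.1, 66.0, 195.5]
tool_rot: [3.142, 0.0, -3.087]
ft_force: [-0.5, 0.0, 0.1]
width: 0.178
```

Emit:
{"method": "arm_command", "body": {
  "rows": [
    [[0,0,0.001],0],
    [[0,0,0.002],0],
    [[0,0,0.002],0],
    [[0,0,0.002],0]
  ]
}}

```text
time: 7.88
tool_pos: [619.0, 66.1, 193.4]
tool_rot: [3.142, 0.0, -3.087]
ft_force: [0.3, -0.1, -1.9]
width: 0.175
```

Emit:
{"method": "arm_command", "body": {
  "rows": [
    [[0,0,0.001],0],
    [[0,0,0.001],0],
    [[0,0,0.001],0]
  ]
}}

```text
time: 8.13
tool_pos: [618.9, 66.0, 192.3]
tool_rot: [3.142, -0.0, -3.087]
ft_force: [-0.2, 0.4, -0.8]
width: 0.175
```

Emit:
{"method": "arm_command", "body": {
  "rows": [
    [[0,0,0.001],0],
    [[0,0,0.001],0],
    [[0,0,0.001],0]
  ]
}}

```text
time: 8.38
tool_pos: [619.3, 66.0, 191.8]
tool_rot: [3.142, 0.001, -3.087]
ft_force: [0.1, -0.2, 0.5]
width: 0.173
```

Run:
```python
from h import *
snap('wrist','w6');im,d,st=snap('side','s6');crop(im,'s6c',240,110,360,230,5)
delta(618.6,65.6,195,183);print(bot.read_state()['wrist_torque'])
np.set_printoptions(precision=1,suppress=True)
P,im=cloud('wrist','w6');Q=P.reshape(-1,3)
h=Q[(Q[:,0]<602)&(Q[:,0]>540)&(Q[:,1]>56)&(Q[:,1]<75)&(Q[:,2]>205)&(Q[:,2]<260)]
for x in range(540,605,10):
    k=h[(h[:,0]>=x)&(h[:,0]<x+10)]
    if len(k)>5: print(x+5,len(k),'y',np.percentile(k[:,1],[5,50,95]),'z',np.percentile(k[:,2],[5,50,95]))
```

```text
pos [619.2  66.  191.7] yaw 183.11 tilt [-0.05  0.  ] t 8.48 F [-0.4 -0.2  1.5] w 14.7
rows shift [0.0007, -0.0004, -0.0033] turn 0.0018
[-0.04669809  0.09208441 -0.0488544 ]
545 1183 y [56.7 62.9 69.1] z [211.3 214.4 216. ]
555 1205 y [56.7 63.2 69.6] z [215.5 217.2 218.9]
565 1243 y [56.7 63.5 70.2] z [218.2 220.  221.6]
575 1258 y [56.8 63.7 70.7] z [221.1 222.7 224.4]
585 1345 y [56.9 64.7 73.7] z [218.7 225.2 226.7]
595 935 y [57.3 64.7 72.2] z [222.8 224.8 226.3]
605 194 y [58.1 66.5 74.4] z [222.2 223.2 258.8]
```

View pics/s6c.png

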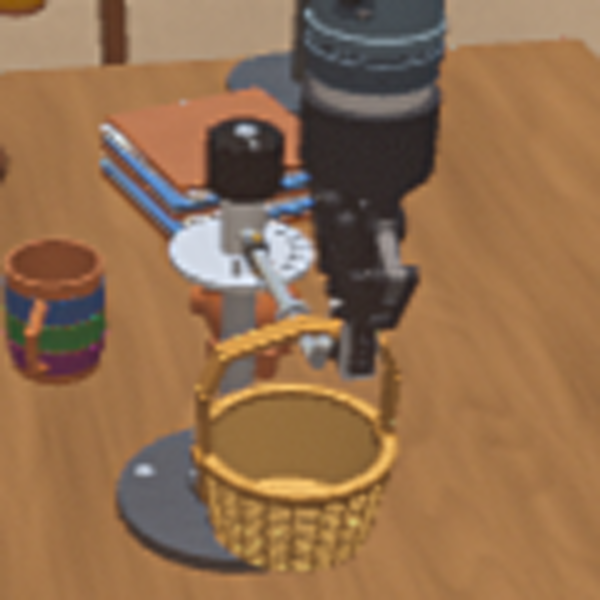

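The band rests on the bar: its top reads 226 against the expected 226, and the weight is off the wrist. Releasing.

Emit:
{"method": "arm_command", "body": {
  "rows": [
    [[0,0,0],0],
    [[0,0,0],0],
    [[0,0,0],0],
    [[0,0,0],0],
    [[0,0,0],0]
  ],
  "claw": 0.038
}}

```text
time: 8.9
tool_pos: [618.8, 66.0, 191.1]
tool_rot: [3.141, -0.0, -3.087]
ft_force: [0.6, 0.4, 0.5]
width: 0.444
```

Run:
```python
from h import *
snap('wrist','w7');im,d,st=snap('side','s7');crop(im,'s7c',240,110,360,230,5)
delta(618.6,65.6,195,183)
```

```text
pos [618.9  66.  191.2] yaw 183.11 tilt [0.01 0.01] t 9.0 F [-0.8 -0.1  0.1] w 38.0
rows shift [0.0003, -0.0004, -0.0038] turn 0.0019
```

View pics/s7c.png

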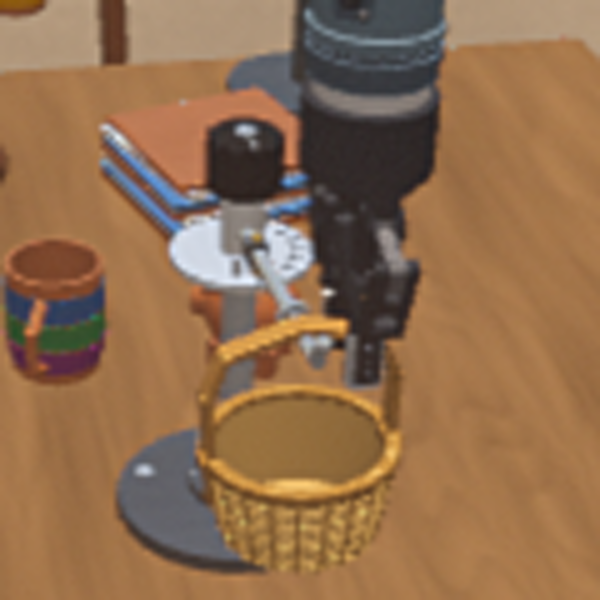

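View pics/w7.png

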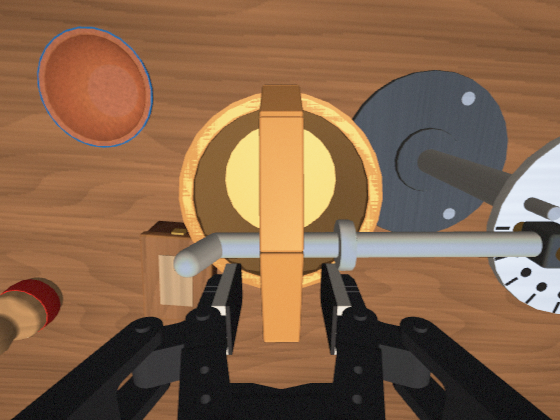

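The basket hangs freely with the pads off both sides of the band. I'll retreat straight up, then over to the knob.

Emit:
{"method": "arm_command", "body": {
  "rows": [
    [[0,0,-0.01],0],
    [[0,0,-0.03],0],
    [[0,0,-0.06],0],
    [[0,0,-0.09],0],
    [[0,0,-0.12],0],
    [[0,0,-0.14],0],
    [[0.012,0.02,-0.14],0],
    [[0.024,0.05,-0.14],0],
    [[0.03,0.08,-0.14],0],
    [[0.035,0.1,-0.14],0]
  ]
}}

```text
time: 9.83
tool_pos: [577.8, 166.0, 332.8]
tool_rot: [3.14, 0.002, -3.087]
ft_force: [-0.7, -0.2, -0.0]
width: 0.444
```

Emit:
{"method": "arm_command", "body": {
  "rows": [
    [[0,0,0],0],
    [[0,0,0],0],
    [[0,0,0],0]
  ],
  "claw": 0.085
}}

```text
time: 10.08
tool_pos: [578.8, 163.5, 331.8]
tool_rot: [-3.141, 0.001, -3.088]
ft_force: [-0.3, 0.2, -0.5]
width: 0.847
```

Run:
```python
from h import *
snap('wrist','w8')
delta(581,205,330,183)
np.set_printoptions(precision=1,suppress=True)
P,im=cloud('wrist','w8');Q=P.reshape(-1,3)
k=Q[(np.hypot(Q[:,0]-581,Q[:,1]-205)<40)&(Q[:,2]>265)&(Q[:,2]<290)]
print(len(k),k.min(0),k.max(0),cv2.minEnclosingCircle(cv2.convexHull(k[k[:,2]>274][:,:2].astype(np.float32))))
```

```text
pos [578.9 163.1 331.6] yaw 183.05 tilt [-0.03 -0.02] t 10.13 F [-0.4  0.4 -0.1] w 79.9
rows shift [-0.0043, 0.0418, 0.0016] turn 0.0009
4210 [556.6 177.2 265.1] [606.4 226.5 282.3] ((581.683837890625, 202.05064392089844), 24.998231887817383)
```

View pics/w8.png

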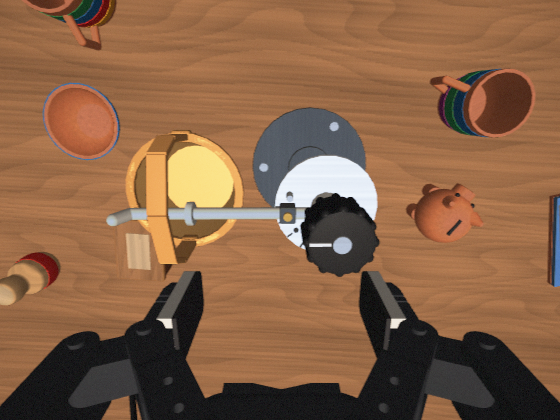

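The knob is centred at (581.7,202). The basket hangs between tip and collar, and the white pointer at (318,245) points along the arm. I'll centre over the knob and descend.

Emit:
{"method": "arm_command", "body": {
  "rows": [
    [[-0.002,0.013,0],0],
    [[-0.004,0.028,0],0],
    [[-0.005,0.0388,0.003],0],
    [[-0.005,0.0388,0.02],0],
    [[-0.005,0.0388,0.04],0],
    [[-0.005,0.0388,0.06],0],
    [[-0.005,0.0388,0.077],0],
    [[-0.005,0.0388,0.086],0],
    [[-0.005,0.0388,0.09],0],
    [[-0.005,0.0388,0.09],0]
  ],
  "claw": 0.085
}}

```text
time: 10.97
tool_pos: [581.0, 203.4, 240.4]
tool_rot: [-3.141, -0.002, -3.087]
ft_force: [-0.2, 0.4, 1.2]
width: 0.999
```

Run:
```python
from h import *
snap('wrist','w9');im,d,st=snap('side','s9');crop(im,'s9c',240,90,360,230,4)
delta(581.6,202,241,183)
```

```text
pos [582.  203.3 242.2] yaw 183.11 tilt [-0.07  0.02] t 11.07 F [-0.  -0.2  0.7] w 84.7
rows shift [0.0004, -0.0013, 0.0012] turn 0.002
```

View pics/w9.png

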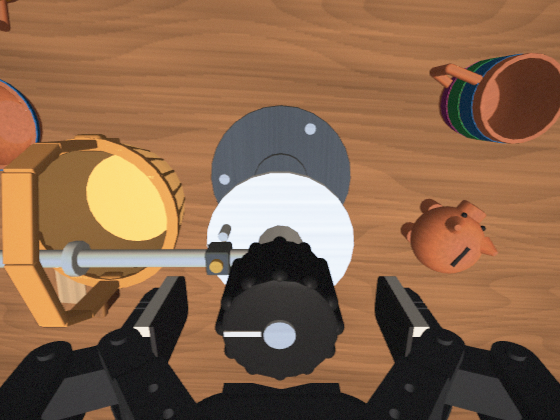

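View pics/s9c.png

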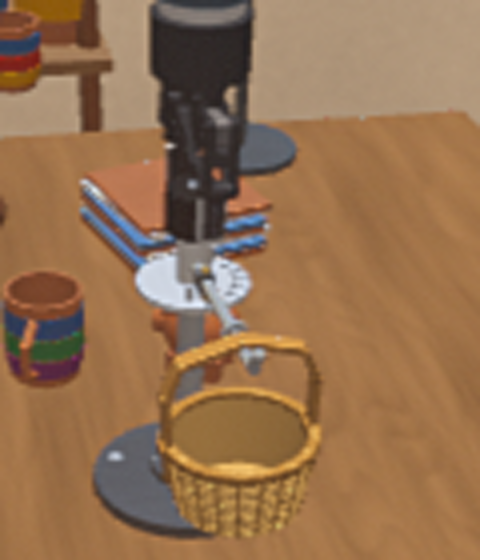

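The knob (column 280) is centred between the pads at 186 and 376. Gripping.

Emit:
{"method": "arm_command", "body": {
  "rows": [
    [[0,-0.001,0],0],
    [[0,-0.001,0],0],
    [[0,-0.001,0],0],
    [[0,-0.001,0],0],
    [[0,-0.001,0],0],
    [[0,-0.001,0],0],
    [[0,-0.001,0],0],
    [[0,-0.001,0],0]
  ],
  "claw": 0.03,
  "squeeze": 50
}}

```text
time: 11.73
tool_pos: [582.1, 202.8, 242.6]
tool_rot: [3.14, 0.002, -3.087]
ft_force: [-0.2, 1.7, 5.5]
width: 0.57
```

Run:
```python
from h import *
im,d,st=snap('wrist','w10')
delta(581.6,202,241,243);print(st['wrist_torque'],st['q'])
```

```text
pos [582.1 202.8 242.6] yaw 183.12 tilt [-0.13  0.11] t 11.78 F [-0.8  2.6  5.5] w 48.6
rows shift [0.0005, -0.0008, 0.0016] turn -1.045
[ 0.71394422  0.20600529 -0.01507959] [0.23162433 0.46167191 0.23826569 1.34475547 0.0015566  0.17709026]
```

View pics/w10.png

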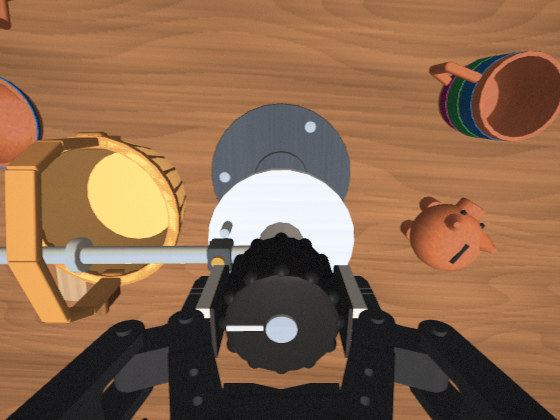

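Emit:
{"method": "arm_command", "body": {
  "rows": [
    [[0,0,0],-0.008],
    [[0,0,0],-0.02],
    [[0,0,0],-0.038],
    [[0,0,0],-0.056],
    [[0,0,0],-0.074],
    [[0,0,0],-0.092],
    [[0,0,0],-0.11],
    [[0,0,0],-0.128],
    [[0,0,0],-0.14],
    [[0,0,0],-0.145]
  ]
}}

```text
time: 12.62
tool_pos: [582.1, 202.8, 242.6]
tool_rot: [3.14, 0.003, -2.942]
ft_force: [-0.6, 2.8, 5.5]
width: 0.567
```

Run:
```python
from h import *
im,d,st=snap('wrist','w11')
delta(582.1,202.8,242.6,183.12+60);print(st['wrist_torque'])
```

```text
pos [582.1 202.8 242.6] yaw 191.44 tilt [-0.15  0.1 ] t 12.67 F [-1.3  3.5  5.5] w 49.1
rows shift [-0.0, -0.0, 0.0] turn -0.902
[ 0.71749401  0.21773395 -0.13794361]
```

View pics/w11.png

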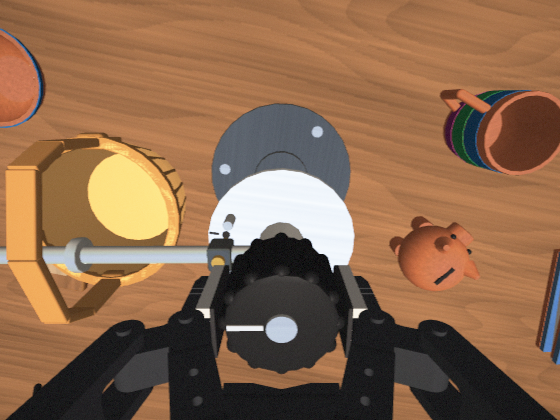

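The head turns with the grip: the pointer and arm stay fixed in the wrist view while the table rotates. Detent torque is -0.14 N m. On to the first stop.

Emit:
{"method": "arm_command", "body": {
  "rows": [
    [[0,0,0],-0.012],
    [[0,0,0],-0.03],
    [[0,0,0],-0.052],
    [[0,0,0],-0.076],
    [[0,0,0],-0.1],
    [[0,0,0],-0.124],
    [[0,0,0],-0.148],
    [[0,0,0],-0.17],
    [[0,0,0],-0.19],
    [[0,0,0],-0.204]
  ]
}}

```text
time: 13.5
tool_pos: [582.1, 202.8, 242.6]
tool_rot: [3.14, 0.003, -2.737]
ft_force: [-1.0, 2.8, 5.2]
width: 0.573
```

Run:
```python
from h import *
st=bot.read_state()
delta(582.1,202.8,242.6,183.12+60);print(st['wrist_torque'])
```

```text
pos [582.1 202.8 242.6] yaw 203.17 tilt [-0.17  0.06] t 13.5 F [-1.   2.8  5.2] w 49.0
rows shift [-0.0, 0.0, 0.0] turn -0.6973
[ 0.69510127  0.29546875 -0.07980893]
```

First stop reached at 20.05°. On to the second.

Emit:
{"method": "arm_command", "body": {
  "rows": [
    [[0,0,0],-0.012],
    [[0,0,0],-0.03],
    [[0,0,0],-0.048],
    [[0,0,0],-0.066],
    [[0,0,0],-0.084],
    [[0,0,0],-0.102],
    [[0,0,0],-0.12],
    [[0,0,0],-0.138],
    [[0,0,0],-0.156],
    [[0,0,0],-0.174]
  ]
}}

```text
time: 14.33
tool_pos: [582.1, 202.8, 242.6]
tool_rot: [3.141, 0.003, -2.563]
ft_force: [-0.4, 2.9, 6.0]
width: 0.574
```

Emit:
{"method": "arm_command", "body": {
  "rows": [
    [[0,0,0],-0.018],
    [[0,0,0],-0.036],
    [[0,0,0],-0.054],
    [[0,0,0],-0.072],
    [[0,0,0],-0.09],
    [[0,0,0],-0.108],
    [[0,0,0],-0.126],
    [[0,0,0],-0.144],
    [[0,0,0],-0.162],
    [[0,0,0],-0.174]
  ]
}}

```text
time: 15.17
tool_pos: [582.1, 202.8, 242.6]
tool_rot: [3.141, 0.003, -2.389]
ft_force: [0.2, 1.3, 6.5]
width: 0.572
```

Run:
```python
from h import *
im,d,st=snap('wrist','w12')
delta(582.1,202.8,242.6,183.12+60);print(st['wrist_torque'])
im,d,st=snap('side','s12');crop(im,'s12c',240,90,400,250,4)
```

```text
pos [582.1 202.8 242.6] yaw 223.12 tilt [-0.18  0.01] t 15.22 F [-0.6  2.4  5.8] w 49.0
rows shift [-0.0001, 0.0, 0.0] turn -0.3491
[ 0.73925079  0.41380371 -0.02742712]
```

View pics/w12.png

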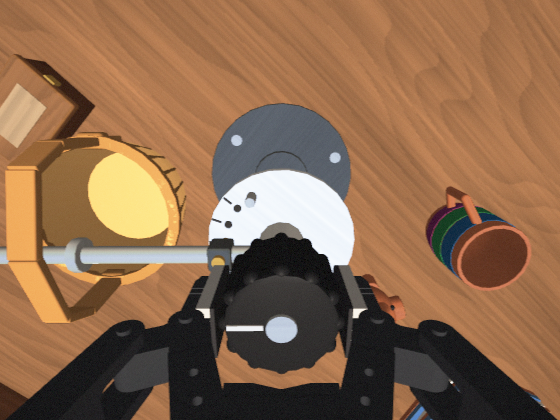

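View pics/s12c.png

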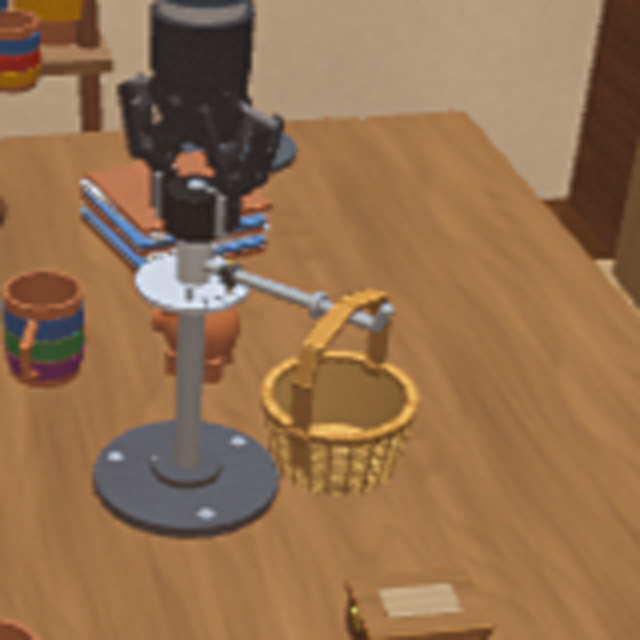

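At the second stop (40.0°) nothing has slipped: two dial marks are exposed and the basket hangs on the arm. Turning on to the third.

Emit:
{"method": "arm_command", "body": {
  "rows": [
    [[0,0,0],-0.012],
    [[0,0,0],-0.03],
    [[0,0,0],-0.048],
    [[0,0,0],-0.066],
    [[0,0,0],-0.084],
    [[0,0,0],-0.102],
    [[0,0,0],-0.12],
    [[0,0,0],-0.138],
    [[0,0,0],-0.156],
    [[0,0,0],-0.174]
  ]
}}

```text
time: 16.1
tool_pos: [582.1, 202.8, 242.6]
tool_rot: [-3.141, 0.003, -2.216]
ft_force: [0.1, 2.7, 6.3]
width: 0.575
```

Emit:
{"method": "arm_command", "body": {
  "rows": [
    [[0,0,0],-0.018],
    [[0,0,0],-0.036],
    [[0,0,0],-0.054],
    [[0,0,0],-0.072],
    [[0,0,0],-0.09],
    [[0,0,0],-0.108],
    [[0,0,0],-0.126],
    [[0,0,0],-0.144],
    [[0,0,0],-0.162],
    [[0,0,0],-0.175]
  ]
}}

```text
time: 16.93
tool_pos: [582.1, 202.7, 242.6]
tool_rot: [-3.141, 0.003, -2.04]
ft_force: [-0.1, 1.4, 6.2]
width: 0.575
```

Run:
```python
from h import *
im,d,st=snap('wrist','w13')
delta(582.1,202.8,242.6,183.12+60);print(st['wrist_torque'])
```

```text
pos [582.1 202.7 242.6] yaw 243.11 tilt [-0.17 -0.05] t 16.98 F [1.2 2.4 7. ] w 48.8
rows shift [-0.0001, 0.0, 0.0] turn -0.0001
[ 0.72573264  0.58843818 -0.03787522]
```

View pics/w13.png

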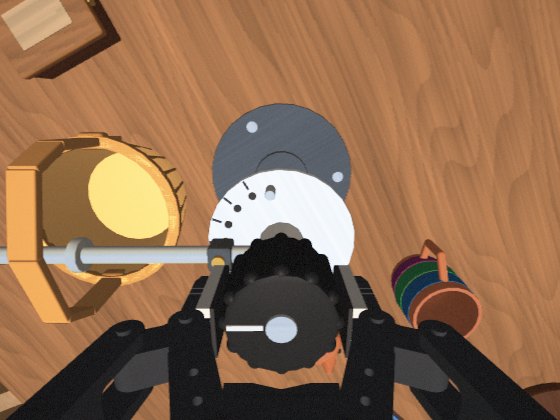

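The head is at 60.0°, with the pointer still aligned to the arm. Now I'll wait about 9 s for the basket to hang still.

Emit:
{"method": "arm_command", "body": {
  "rows": [
    [[0,0,0],0],
    [[0,0,0],0],
    [[0,0,0],0],
    [[0,0,0],0],
    [[0,0,0],0],
    [[0,0,0],0],
    [[0,0,0],0],
    [[0,0,0],0],
    [[0,0,0],0],
    [[0,0,0],0]
  ]
}}

```text
time: 17.82
tool_pos: [582.1, 202.7, 242.6]
tool_rot: [-3.141, 0.003, -2.041]
ft_force: [0.5, 2.1, 6.5]
width: 0.574
```

Emit:
{"method": "arm_command", "body": {
  "rows": [
    [[0,0,0],0],
    [[0,0,0],0],
    [[0,0,0],0],
    [[0,0,0],0],
    [[0,0,0],0],
    [[0,0,0],0],
    [[0,0,0],0],
    [[0,0,0],0],
    [[0,0,0],0],
    [[0,0,0],0]
  ]
}}

```text
time: 18.65
tool_pos: [582.1, 202.7, 242.6]
tool_rot: [-3.141, 0.003, -2.041]
ft_force: [-0.5, 2.9, 6.0]
width: 0.578
```

Emit:
{"method": "arm_command", "body": {
  "rows": [
    [[0,0,0],0],
    [[0,0,0],0],
    [[0,0,0],0],
    [[0,0,0],0],
    [[0,0,0],0],
    [[0,0,0],0],
    [[0,0,0],0],
    [[0,0,0],0],
    [[0,0,0],0],
    [[0,0,0],0]
  ]
}}

```text
time: 19.48
tool_pos: [582.1, 202.8, 242.6]
tool_rot: [-3.141, 0.003, -2.041]
ft_force: [0.5, 1.9, 6.2]
width: 0.576
```

Emit:
{"method": "arm_command", "body": {
  "rows": [
    [[0,0,0],0],
    [[0,0,0],0],
    [[0,0,0],0],
    [[0,0,0],0],
    [[0,0,0],0],
    [[0,0,0],0],
    [[0,0,0],0],
    [[0,0,0],0],
    [[0,0,0],0],
    [[0,0,0],0]
  ]
}}

```text
time: 20.32
tool_pos: [582.1, 202.7, 242.6]
tool_rot: [-3.141, 0.003, -2.041]
ft_force: [0.4, 1.8, 5.7]
width: 0.573
```

Emit:
{"method": "arm_command", "body": {
  "rows": [
    [[0,0,0],0],
    [[0,0,0],0],
    [[0,0,0],0],
    [[0,0,0],0],
    [[0,0,0],0],
    [[0,0,0],0],
    [[0,0,0],0],
    [[0,0,0],0],
    [[0,0,0],0],
    [[0,0,0],0]
  ]
}}

```text
time: 21.15
tool_pos: [582.1, 202.7, 242.6]
tool_rot: [-3.141, 0.003, -2.041]
ft_force: [1.0, 2.7, 6.1]
width: 0.572
```

Emit:
{"method": "arm_command", "body": {
  "rows": [
    [[0,0,0],0],
    [[0,0,0],0],
    [[0,0,0],0],
    [[0,0,0],0],
    [[0,0,0],0],
    [[0,0,0],0],
    [[0,0,0],0],
    [[0,0,0],0],
    [[0,0,0],0],
    [[0,0,0],0]
  ]
}}

```text
time: 21.98
tool_pos: [582.1, 202.7, 242.6]
tool_rot: [-3.141, 0.003, -2.041]
ft_force: [0.1, 2.4, 5.7]
width: 0.574
```

Emit:
{"method": "arm_command", "body": {
  "rows": [
    [[0,0,0],0],
    [[0,0,0],0],
    [[0,0,0],0],
    [[0,0,0],0],
    [[0,0,0],0],
    [[0,0,0],0],
    [[0,0,0],0],
    [[0,0,0],0],
    [[0,0,0],0],
    [[0,0,0],0]
  ]
}}

```text
time: 22.82
tool_pos: [582.1, 202.8, 242.6]
tool_rot: [-3.141, 0.003, -2.041]
ft_force: [0.3, 1.5, 6.6]
width: 0.569
```

Emit:
{"method": "arm_command", "body": {
  "rows": [
    [[0,0,0],0],
    [[0,0,0],0],
    [[0,0,0],0],
    [[0,0,0],0],
    [[0,0,0],0],
    [[0,0,0],0],
    [[0,0,0],0],
    [[0,0,0],0],
    [[0,0,0],0],
    [[0,0,0],0]
  ]
}}

```text
time: 23.65
tool_pos: [582.1, 202.7, 242.6]
tool_rot: [-3.141, 0.003, -2.041]
ft_force: [0.3, 2.5, 6.3]
width: 0.573
```

Emit:
{"method": "arm_command", "body": {
  "rows": [
    [[0,0,0],0],
    [[0,0,0],0],
    [[0,0,0],0],
    [[0,0,0],0],
    [[0,0,0],0],
    [[0,0,0],0],
    [[0,0,0],0],
    [[0,0,0],0],
    [[0,0,0],0],
    [[0,0,0],0]
  ]
}}

```text
time: 24.48
tool_pos: [582.1, 202.8, 242.6]
tool_rot: [-3.141, 0.003, -2.041]
ft_force: [0.4, 2.9, 5.8]
width: 0.574
```

Run:
```python
from h import *
ims=[]
for i in range(8):
    im,d,st=snap('side',f's14_{i}');ims.append(im.astype(float))
c=[x[100:260,290:370] for x in ims]
print('frame diffs',[round(np.abs(c[i]-c[0]).mean(),2) for i in range(8)], 'elsewhere',round(np.abs(ims[7]-ims[0])[300:,150:].mean(),2))
print('other goods vs start', [(n,round(np.abs(ims[7]-np.load('pics/side0.npz')['im'].astype(float))[v-25:v+25,u-25:u+25].mean(),2)) for n,u,v in[('mug',238,265),('bowl',291,268),('box',345,247),('doll',384,280),('low',395,330),('big',206,330),('small',285,393),('mugb',251,172),('table',450,330)]])
crop(ims[7].astype(np.uint8),'s14c',220,90,400,250,4)
snap('scene','c14');snap('wrist','w14')
delta(582.1,202.8,242.6,243.12);print(bot.read_state()['wrist_torque'])
```

```text
frame diffs [np.float64(0.0), np.float64(0.73), np.float64(0.74), np.float64(0.74), np.float64(0.74), np.float64(0.74), np.float64(0.73), np.float64(0.75)] elsewhere 0.74
other goods vs start [('mug', np.float64(1.49)), ('bowl', np.float64(2.96)), ('box', np.float64(1.55)), ('doll', np.float64(1.57)), ('low', np.float64(1.62)), ('big', np.float64(1.61)), ('small', np.float64(1.58)), ('mugb', np.float64(1.4)), ('table', np.float64(1.57))]
pos [582.1 202.7 242.6] yaw 243.05 tilt [-0.17 -0.05] t 24.98 F [1.  1.6 6.3] w 48.6
rows shift [-0.0001, 0.0, 0.0] turn -0.0012
[0.69385384 0.67894421 0.04742657]
```

View pics/s14c.png

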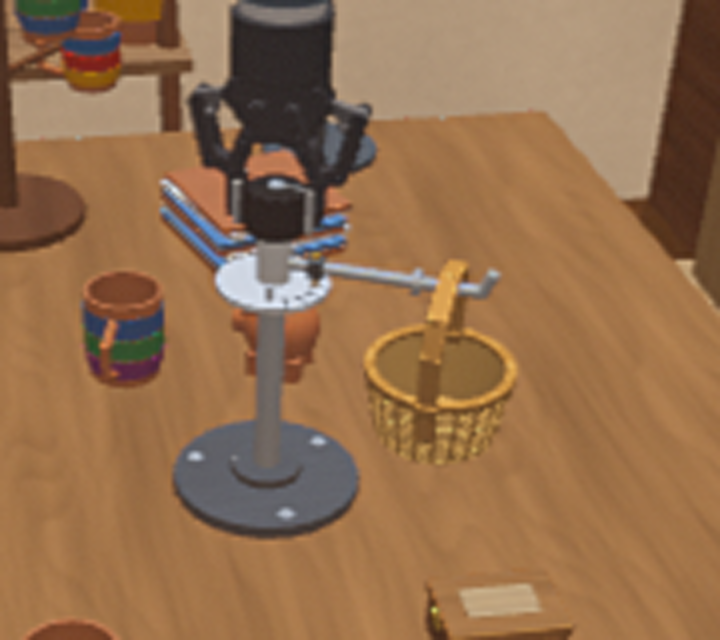

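View pics/c14.png

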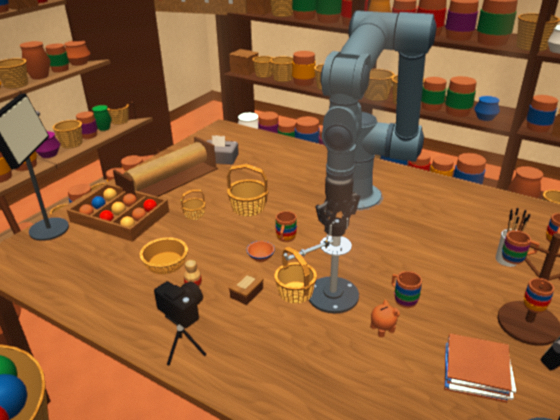

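View pics/w14.png

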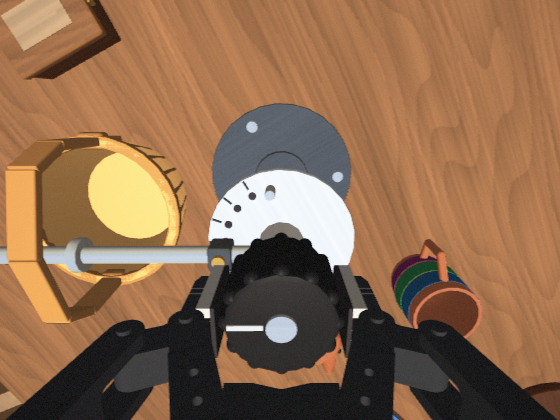

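```bash
python3 -c "
from h import *
print(bot.job_done())"
```

```text
the job is handed in; nothing more can be done
None
```

The job is handed in, at about 25 s of the allowed 72 s. The middle-sized basket hangs on the hook arm, and the gripper still holds the knob at the third stop.

- **Hanging:** I lifted the basket by its handle band beside the peak, slid it over the upturned tip at the home stop, and set it midway between tip and collar. I let go before touching the knob.
- **Turning:** I turned the knob counter-clockwise through the 20° and 40° stops to 60.0°. The knob did not slip in the grip. I judged the stops from the measured angle and the dial marks, and saw spring torque when leaving home; I did not feel each click as it happened.
- **Hanging still:** After an 8 s wait, frame-to-frame changes around the basket were no more than camera noise.
- **Other goods:** The six goods I compared with the first picture showed no change, apart from the bowl's image patch. Its reading was higher (3.0 against about 1.5), most likely because the basket had stood partly inside that patch; in the picture the bowl looks unmoved. I checked the pig only by eye.
- **Loads:** About 6 N of steady vertical load stayed on the wrist while gripping the knob, far below the limits.

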